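Load the wash tray with the filling set

TASK

Load the steel wash tray for the steriliser: lay the handpiece with the angled head level in the wide-notched cradle and the steel cartridge syringe (the one with the thumb ring) level in the narrow-notched cradle, each resting in both notches at the middle of its handle or barrel, and stand the bur stand in the rectangular pocket and the glass dish upright in the round pocket, right down on the floor of each. Leave the straight handpiece and the single-use plastic syringe lying where they are; they do not belong to this set.

Things in the scene. Friction and masses are not known exactly. Their poses are not given: they have to be found in the camera images.
- angled_handpiece: Steel dental handpiece lying flat, 128 mm: ribbed round handle 20 mm thick, 80 mm long, and a slim neck bent 17 degrees sideways to a short crosswise head at +x. Origin: on the underside below the handle's middle (grip there, across y); x along the handle to the head, z up. Handle axis 10 mm above the origin. 0.08 kg.
- cartridge_syringe: Steel cartridge syringe lying flat, 143 mm: barrel 13 mm thick, 80 mm long, with a dark window; finger wings 50 mm across at x = -46 mm, thin rod, thumb ring at x = -81 mm. Origin: on the underside below the barrel's middle (grip there, across y); x along the barrel to the needle end, z up. Barrel axis 6.5 mm above the origin. 0.07 kg.
- bur_stand: Small solid bur stand: a block 30 mm (x) x 62 mm (y) x 22 mm high with upright burs on it, up to 40 mm high. Origin: centre of the underside, y along its length, z up. Grip the block across its 30 mm. 0.06 kg.
- glass_dish: Small faceted glass mixing dish, 32 mm across and 22 mm high, upright. Origin: centre of the underside, z up. 0.03 kg. (Overhead: a shelf board overhangs the back of the desk, front edge at x = 0.60, z = 0.24 to 0.26; its legs and the goods under it begin at x = 0.60.)
- wide_cradle: Grey silicone insert (pad 96 x 50 x 4 mm) fixed in the wash tray, whose rim is 20 mm above the desk; inserts 55 mm apart, any order. Origin: centre of the pad's underside, x along the 96 mm, z up. Wide cradle: two uprights 10 mm thick at x = -26 and +26 mm (42 mm free between), each with a notch 29 mm wide, floor at z = 18 mm, tops at 29 mm. Either end may point either way.
- narrow_cradle: Grey silicone insert (pad 96 x 50 x 4 mm) fixed in the wash tray, whose rim is 20 mm above the desk; inserts 55 mm apart, any order. Origin: centre of the pad's underside, x along the 96 mm, z up. Narrow cradle: two uprights 10 mm thick at x = -26 and +26 mm (42 mm free between), each with a notch 20 mm wide, floor at z = 18 mm, tops at 27 mm. Either end may point either way.
- square_pocket: Grey silicone insert (pad 96 x 50 x 4 mm) fixed in the wash tray, whose rim is 20 mm above the desk; inserts 55 mm apart, any order. Origin: centre of the pad's underside, x along the 96 mm, z up. Rectangular pocket 70 mm (x) by 38 mm (y), floor at z = 4 mm, wall top at 15 mm; both long walls are open for 40 mm in the middle, for fingers closing along y.
- round_pocket: Grey silicone insert (pad 96 x 50 x 4 mm) fixed in the wash tray, whose rim is 20 mm above the desk; inserts 55 mm apart, any order. Origin: centre of the pad's underside, x along the 96 mm, z up. Round pocket 41 mm across, floor at z = 4 mm, wall top at 12 mm, open for 24 mm on the +y and -y sides; hold the dish by its upper half across y and the fingers stay above the wall.
- straight_handpiece: Look-alike that stays: steel handpiece with the same 20 mm ribbed handle but a straight tapering nose, no bent neck or crosswise head; 130 mm long. Origin: on the underside below the handle's middle, x to the nose.
- plastic_syringe: Look-alike that stays: white single-use plastic syringe, 86 mm long, barrel 14 mm, flange 26 mm, no thumb ring. Origin: centre of the underside, y along it.

How it is judged:
At the end, for the whole second after the job is handed in: Handpiece and cartridge syringe level in both notches of their cradles (centred to 15 mm), bur stand and dish upright on the floor of their pockets (10 mm); height to 4 mm, in line to 0.22 rad, released, at rest; straight handpiece and plastic syringe within 30 mm of where they lay (horizontal distance between angled_handpiece and wide_cradle below 0.015 m and z of angled_handpiece in the frame of wide_cradle between 0.014 and 0.022 m and angle between each of angled_handpiece, cartridge_syringe, bur_stand, glass_dish's own z axis and vertical below 0.12 rad and linear speed of each of angled_handpiece, cartridge_syringe, bur_stand, glass_dish below 0.02 m/s and contact force between each of angled_handpiece, cartridge_syringe, bur_stand, glass_dish and the fingers below 0.1 N and angle between the x axis of angled_handpiece and the x axis of wide_cradle, either way round below 0.22 rad and horizontal distance between cartridge_syringe and narrow_cradle below 0.015 m and z of cartridge_syringe in the frame of narrow_cradle between 0.014 and 0.022 m and angle between the x axis of cartridge_syringe and the x axis of narrow_cradle, either way round below 0.22 rad and horizontal distance between bur_stand and square_pocket below 0.01 m and z of bur_stand in the frame of square_pocket between 0 and 0.008 m and angle between the y axis of bur_stand and the x axis of square_pocket, either way round below 0.22 rad and horizontal distance between glass_dish and round_pocket below 0.01 m and z of glass_dish in the frame of round_pocket between 0 and 0.008 m and distance of each of straight_handpiece, plastic_syringe from where it was at the start of the episode below 0.03 m); the robot touches nothing.
It fails at once if the straight handpiece is shifted by more than 30 mm or picked up (distance of straight_handpiece from where it was at the start of the episode above 0.03 m).
It fails at once if the plastic syringe is shifted by more than 30 mm or picked up (distance of plastic_syringe from where it was at the start of the episode above 0.03 m).
It also fails if it takes over 115 s, if anything falls off the work surface, if the arm or the gripper's body presses on something with over 40 N, if the wrist force passes 120 N, or if a joint passes its speed limit or range.

ROBOT

A 6-joint arm with a two-finger parallel gripper is mounted at the origin on a cart in front of the work surface, level with it; the furniture and walls round the work are solid. World frame = base frame: x ahead of the robot, y to its left, z up, the work surface at z = 0. Lengths are in m, angles in rad, forces in N, time in s.
With the tool pointing down it reaches from about 0.35 to 0.875 m from the base axis. Payload 15.5 kg.
Tool frame: the origin (TCP) lies between the finger pads; the fingertips stand 8 mm ahead of it and the grasp point (between the pads) lies 11 mm behind it; z points along the fingers, y is the line along which they close (so a half turn about z gives the same grasp; the last joint's range is limited). The gripper opens to 85 mm and grips with 20 to 120 N. Pads are 22 mm wide; open, the fingers measure 114 mm over their backs; the gripper's body (76 mm by 85 mm) begins 54 mm behind the grasp point. The pads swing forward as they close: fully open they stand 13 mm farther back than shut.
Start: joints at [-1.407, 0.494, 1.345, -0, 1.302, -0.096], TCP at [0.161, -0.604, 0.239] pointing down, gripper open.
Joint ranges: [-2.91, 2.91], [-0.82, 2.16], [0.22, 2.67], [-1.22, 4.37], [0.12, 2.79], [-3.08, 3.08]. Speed limits (rad/s): [1.89, 1.89, 2.57, 3.01, 3.01, 3.01].

INTERFACE

Orientations are given as a 3x3 rotation matrix whose columns are the frame's x, y, z axes.
In Python, from rig import state, camera, get_calibration, close_job gives the robot as it stands.
- The arm moves only by the shell command python3 -m creep 'ROWS' [FORCE]. ROWS is JSON, a list that holds one entry, the list of rows, each a list of 5 numbers: the shift along the tool's x, y, z in units of 25 mm (1.0 is 25 mm), then the turn about the tool's z in units of 5 degrees (1.0 is 5 degrees), then the opening, from 0 (shut) to 1 (fully open). A call has exactly 10 rows; each row is the pose to reach, as a shift and turn from the pose commanded when the call began, along the tool's axes at that moment; what a row does not reach only later rows make up. A row lasts 1/12 s, in which the tool goes at most 41.7 mm and 7.16 degrees, less where a joint would pass 70% of its speed; a pose out of reach is approached as far as the arm can. A call with a gripper value outside its range is refused whole. The fingers move at their own pace and stop on an object; FORCE is the grip in N (left out, the last holds). Time passes only in rows, so rows that repeat a pose let the fingers close, or fill a call up. It gives the time, the measured TCP pose, the force, the opening and the grip force at its end, in the units of the state.
- state(): the state, without advancing time (a new reading comes with each control period).
- camera(name): name is "scene" or "top" or "wrist"; returns (picture, depth): 400x640x3 uint8, red, green, blue; 400x640 float32, m along the optical axis (not along the pixel's ray), 0 where there is no reading.
- get_calibration(name): a dict with "camera_matrix" (3x3 intrinsics, pixels), "eye" and "rotation" of the camera in the world. Camera axes: x right, y down, z forward; pixel columns grow to the right and rows downward; lengths in m; the calibration is good to about 2 mm. The wrist camera is an equidistant fisheye: a pixel r from the principal point sees the ray r / f radians off the axis. A picture is of the moment at which its call begins: read the wrist's pose just before it. get_calibration takes no time and is no camera call; for the wrist camera it gives the pose at the moment of the call.
- close_job(): hands the job in; it is judged then, once.
The state is a dict: "time": time; "qpos": joint angles; "joint_velocities": joint speeds; "joint_efforts": joint torques, N m; "tool_pos": TCP position; "eef_rot": TCP orientation; "force": force on the tool from outside, world axes, zero at the start; "wrist_torque": the same for the moment, N m; "opening": opening from 0.0 (shut) to 1.0 (fully open); "finger_force": force on a finger pad.
Only numpy, scipy, OpenCV 4.12 (cv2) and the standard library are available. Lean on these libraries where they do the work, as an engineer would, in place of code of your own. Each camera call takes 0.05 s, during which the arm holds its last target. There are 200 camera calls.

## Working session

There is one attempt and no reset: what is moved stays moved. The work goes in short steps, Python scripts to look and compute and a shell command to move; the robot and the scene stay as the last step left them, time stands still between calls to the robot, and variables do not carry over. Pictures are saved under pics/ and viewed, at most 20 in all, crops included, and the job is handed in when it is done.

```bash
mkdir -p pics; ls
cat > h.py <<'E'
import numpy as np, cv2
from rig import state, camera, get_calibration
def shot(n,f):
    c=get_calibration(n); p,d=camera(n); cv2.imwrite('pics/'+f+'.png',p[:,:,::-1]); np.savez('pics/'+f,p=p,d=d,K=c['camera_matrix'],e=c['eye'],R=c['rotation']); return p,d,c
def load(f): return np.load('pics/'+f+'.npz')
def pt(z,u,v,h=None):
    K=z['K'];r=np.array([(u-K[0,2])/K[0,0],(v-K[1,2])/K[1,1],1]);R=np.array(z['R']);e=np.array(z['e'])
    w=R@r
    s=z['d'][int(round(v)),int(round(u))] if h is None else (h-e[2])/w[2]
    return e+s*w
E
python3 - <<'E'
from h import *
for n in ('top','scene'):
    p,d,c=shot(n,n+'0'); print(n,c)
s=state();print(s)
E
```

```text
pics
top {'camera_matrix': array([[463.4691651 ,   0.        , 321.01596729],
       [  0.        , 463.4691651 , 196.89248173],
       [  0.        ,   0.        ,   1.        ]]), 'eye': array([ 0.40514445, -0.02267063,  1.25014167]), 'rotation': array([[-0.00303712, -0.99632206,  0.08563367],
       [-0.99997823,  0.00252425, -0.00609676],
       [ 0.00585818, -0.08565032, -0.99630804]])}
scene {'camera_matrix': array([[434.62691788,   0.        , 323.57127427],
       [  0.        , 434.62691788, 200.02824318],
       [  0.        ,   0.        ,   1.        ]]), 'eye': array([-0.41105991,  0.42656251,  0.49239594]), 'rotation': array([[-0.4426739 , -0.35415631,  0.82377978],
       [-0.89666901,  0.16976551, -0.40885738],
       [ 0.00495002, -0.91964829, -0.39271175]])}
{'time': 0.1, 'qpos': array([-1.40650081e+00,  4.94153794e-01,  1.34606571e+00,  1.79189273e-05,
        1.30250935e+00, -9.54923844e-02]), 'joint_velocities': array([-0.00201431, -0.0003783 , -0.001974  , -0.00127843, -0.00060451,
        0.00039361]), 'joint_efforts': array([ 3.65595457e-03, -8.83589530e+01, -3.84557462e+01,  9.64073024e-05,
        5.23558861e-03, -5.26775159e-05]), 'tool_pos': array([ 0.16050837, -0.60371038,  0.23874069]), 'eef_rot': array([[ 9.66445716e-01,  2.56870882e-01, -1.68789381e-04],
       [ 2.56870906e-01, -9.66445071e-01,  1.12373004e-03],
       [ 1.25527860e-04, -1.12938116e-03, -9.99999354e-01]]), 'force': array([-0.29516784, -0.12216271,  0.53447804]), 'wrist_torque': array([ 0.01806063,  0.01409962, -0.04729446]), 'finger_force': 0.0, 'opening': 1.0013064099004858}
```

View pics/top0.png

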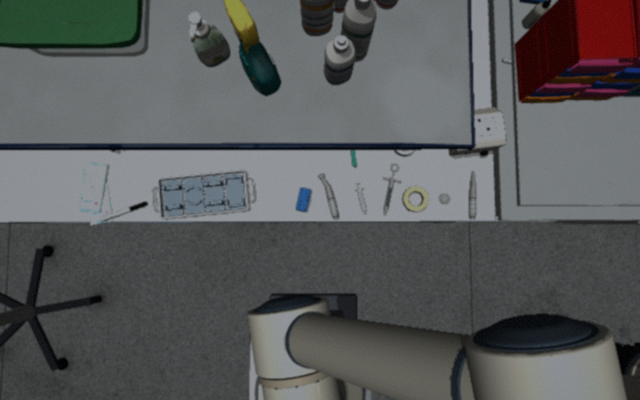

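View pics/scene0.png

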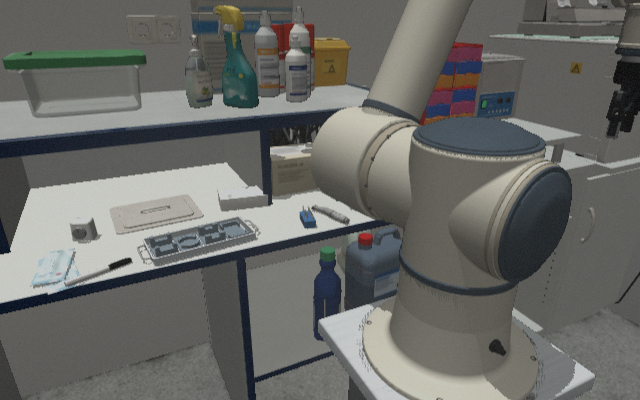

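The top view shows the tray at (160–250, 170–218), blue bur stand at (303,199), angled handpiece (329,195), plastic syringe (362,197), cartridge syringe (390,190), tape ring, glass dish (444,198) and straight handpiece (473,195). I'll enlarge it.

Run:
```python
from h import *
p=load('top0')['p'][:,:,::-1]
a=cv2.resize(p[160:225,150:260],None,fx=7,fy=7,interpolation=cv2.INTER_CUBIC)
cv2.imwrite('pics/c1.png',a)
b=cv2.resize(p[145:225,290:485],None,fx=4,fy=4,interpolation=cv2.INTER_CUBIC)
cv2.imwrite('pics/c2.png',b)
```

```text
(no output)
```

View pics/c1.png

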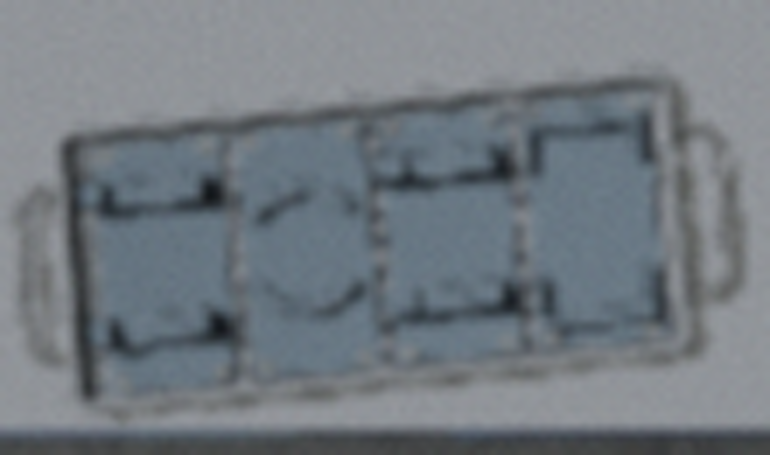

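View pics/c2.png

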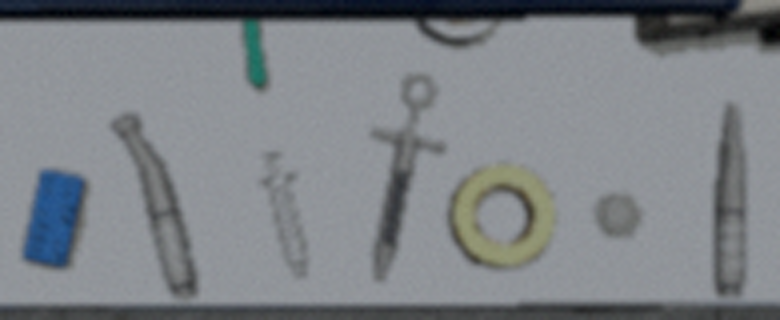

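Tray inserts along the crop, left to right: notched cradle A, round pocket, notched cradle B, rectangular pocket. I can't yet tell which cradle is wide. Next I'll compute positions.

Run:
```python
from h import *
z=load('top0')
P=lambda u,v,h:pt(z,u,v,h).round(4)
A=lambda x,y:(150+(x-3)/7,160+(y-3)/7); B=lambda x,y:(290+(x-1.5)/4,145+(y-1.5)/4)
for n,q,h in [('trayTL',A(70,140),.02),('TR',A(678,85),.02),('BR',A(697,350),.02),('BL',A(92,405),.02),('A',A(165,268),.018),('round',A(308,252),.008),('B',A(452,245),.018),('sq',A(600,225),.01)]: print(n,P(*q,h))
for n,q,h in [('bur TL',B(42,172),.022),('bur TR',B(86,180),.022),('bur BR',B(68,266),.022),('bur BL',B(24,258),.022),
 ('ang tail',B(183,292),.01),('ang handle front',B(152,178),.01),('head',B(127,122),.01),
 ('cs needle',B(379,277),.0065),('cs wing',B(407,140),.0065),('ring',B(419,92),.0065),('dish',B(618,215),.015),('str tail',B(730,291),.01),('nose',B(732,105),.01),('ps',B(286,220),.007)]: print(n,P(*q,h), P(*q,None) if 0 else '')
for u,v in [(150+165/7,160+268/7),(329,195),(444,198)]: print(pt(z,u,v))
```

```text
trayTL [0.5583 0.4003 0.02  ]
TR [0.579 0.169 0.02 ]
BR [0.4776 0.1608 0.02  ]
BL [0.4573 0.3893 0.02  ]
A [0.5095 0.3636 0.018 ]
round [0.5163 0.3121 0.008 ]
B [0.518  0.2547 0.018 ]
sq [0.5263 0.1999 0.01  ]
bur TL [0.5356 0.0254 0.022 ] 
bur TR [ 0.5302 -0.0039  0.022 ] 
bur BR [0.4729 0.0081 0.022 ] 
bur BL [0.4783 0.0373 0.022 ] 
ang tail [ 0.456  -0.0685  0.01  ] 
ang handle front [ 0.5327 -0.0481  0.01  ] 
head [ 0.5706 -0.0314  0.01  ] 
cs needle [ 0.4658 -0.2004  0.0065] 
cs wing [ 0.5584 -0.2207  0.0065] 
ring [ 0.5912 -0.2294  0.0065] 
dish [ 0.5065 -0.3599  0.015 ] 
str tail [ 0.4556 -0.4352  0.01  ] 
nose [ 0.5813 -0.4404  0.01  ] 
ps [ 0.5043 -0.1382  0.007 ] 
[0.50961198 0.36723096 0.00256509]
[ 0.5159069 -0.0514991  0.0197561]
[ 0.50785881 -0.36083757  0.01059864]
```

```bash
cat >> h.py <<'E'
def go(x,y,z,yaw=None):
    """prints tool-axes units to TCP target; yaw = world heading (deg) of tool x"""
    s=state();R=np.array(s['eef_rot']);d=(R.T@(np.array([x,y,z])-s['tool_pos']))/.025
    y0=np.degrees(np.arctan2(R[1,0],R[0,0])); t=0 if yaw is None else ((y0-yaw+90)%180-90)/5
    print('t',round(s['time'],1),'tcp',np.round(s['tool_pos'],4),'yaw',y0.round(2),'q6',s['qpos'][5].round(2),'-> shift',d.round(2),'turn',round(t,2))
E
python3 -c "
from h import *
go(.5065,-.36,.15,5.1)"
python3 -m creep '[[[1.6,-0.6,0,0.2,1],[3.2,-1.2,0,0.4,1],[4.8,-1.8,0,0.8,1],[6.4,-2.4,0.4,1.2,1],[8,-3,0.8,1.6,1],[9.5,-3.6,1.2,1.96,1],[11,-4.1,1.8,1.96,1],[12.5,-4.7,2.4,1.96,1],[14,-5.2,3,1.96,1],[15.9,-5.85,3.55,1.96,1]]]' 40
python3 - <<'E'
from h import *
p,d,c=shot('wrist','w1'); go(.5065,-.36,.15,5.1); print(c)
E
```

```text
t 0.1 tcp [ 0.1605 -0.6037  0.2387] yaw 14.88 q6 -0.1 -> shift [15.88 -5.86  3.56] turn 1.96
time: 0.93
tool_pos: [0.4918, -0.3698, 0.1549]
eef_rot: [[0.996, 0.089, -0.001], [0.089, -0.996, 0.001], [-0.001, -0.001, -1.0]]
force: [0.8, -1.6, -0.2]
opening: 0.998
finger_force: 0.0
t 1.0 tcp [ 0.4965 -0.3654  0.153 ] yaw 5.24 q6 0.75 -> shift [ 0.42 -0.18  0.12] turn 0.03
{'camera_matrix': array([[309.70691629,   0.        , 323.37590451],
       [  0.        , 309.70691629, 198.47637888],
       [  0.        ,   0.        ,   1.        ]]), 'eye': array([ 0.56738421, -0.3621193 ,  0.28984706]), 'rotation': array([[ 0.08699015, -0.95084409, -0.29720067],
       [-0.99620811, -0.08346421, -0.02455862],
       [-0.0014542 ,  0.29821008, -0.95449915]])}
```

View pics/w1.png

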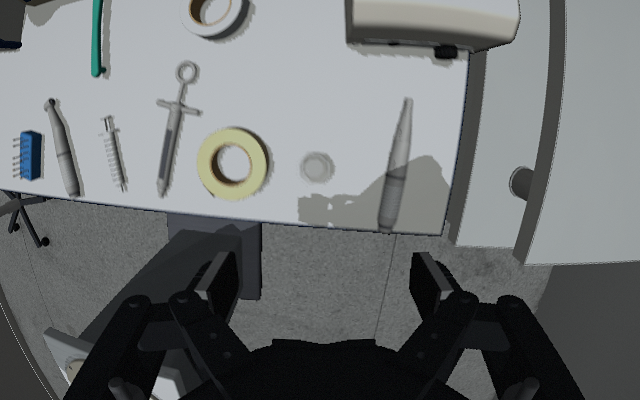

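Wrist view: dish centre at (316,167), cartridge syringe with barrel (170,150) and ring (187,72), straight handpiece (398,165), tape ring between the syringe and dish. I'll add fisheye projection and check these against the top camera.

```bash
cat >> h.py <<'E'
def fp(z,u,v,h):
    K=z['K'];q=np.array([(u-K[0,2])/K[0,0],(v-K[1,2])/K[1,1]]);th=np.linalg.norm(q)
    r=np.r_[q/th*np.sin(th),np.cos(th)];w=np.array(z['R'])@r;e=np.array(z['e']);return (e+(h-e[2])/w[2]*w).round(4)
E
python3 - <<'E'
from h import *
z=load('w1')
print('dish',fp(z,316,166,.022),fp(z,316,168,.0))
for n,u,v,h in [('ring',187,72,.0065),('needle',163,194,.0065),('wing',179,107,.0065),('wingL',158,100,.0065),('wingR',200,113,.0065),('straight tail',385,230,.01),('nose',408,99,.01),('ang tail',75,194,.01),('ang junction',58,127,.01)]: print(n,fp(z,u,v,h))
d=z['d'];print(d[160:175:3,305:330:4])
go(.5065,-.36,.06,5.1)
E
```

```text
dish [ 0.5133 -0.3599  0.022 ] [ 0.5069 -0.3599  0.    ]
ring [ 0.5938 -0.2287  0.0065]
needle [ 0.4693 -0.2012  0.0065]
wing [ 0.5595 -0.2218  0.0065]
wingL [ 0.5668 -0.1971  0.0065]
wingR [ 0.5539 -0.2449  0.0065]
straight tail [ 0.4529 -0.4332  0.01  ]
nose [ 0.5814 -0.4378  0.01  ]
ang tail [ 0.4595 -0.0682  0.01  ]
ang junction [ 0.5416 -0.0461  0.01  ]
[[0.2707589  0.27790785 0.27667657 0.2780469  0.2719042  0.2690471
  0.2933628 ]
 [0.27383485 0.28010738 0.28085628 0.28082314 0.27947247 0.27194554
  0.2698353 ]
 [0.2796776  0.2816479  0.28189272 0.2807115  0.28139824 0.27668944
  0.2711198 ]
 [0.28099856 0.28281894 0.2826702  0.28249815 0.28125057 0.27750403
  0.27155566]
 [0.28242016 0.2832188  0.2830547  0.28307772 0.2834439  0.27973568
  0.27236944]]
t 1.0 tcp [ 0.4965 -0.3654  0.153 ] yaw 5.24 q6 0.75 -> shift [ 0.42 -0.16  3.72] turn 0.03
```

```bash
python3 -m creep '[[[0,0,0,0,0.55],[0,0,0.5,0,0.55],[0.05,0,1,0,0.55],[0.05,0,2,0,0.55],[0.05,0,3,0,0.55],[0.05,0,3.8,0,0.55],[0.05,0,3.8,0,0.55],[0.05,0,3.8,0,0.55],[0.05,0,3.8,0,0.55],[0.05,0,3.8,0,0.55]]]'
python3 - <<'E'
from h import *
go(.508,-.36,.017,5.1); shot('wrist','w2')
E
```

```text
time: 1.82
tool_pos: [0.4926, -0.3722, 0.0628]
eef_rot: [[0.996, 0.088, 0.002], [0.088, -0.996, -0.002], [0.002, 0.002, -1.0]]
force: [-0.2, -0.2, -1.1]
opening: 0.548
finger_force: 0.0
t 1.8 tcp [ 0.4926 -0.3722  0.0628] yaw 5.07 q6 0.74 -> shift [ 0.65 -0.43  1.83] turn -0.01
```

View pics/w2.png

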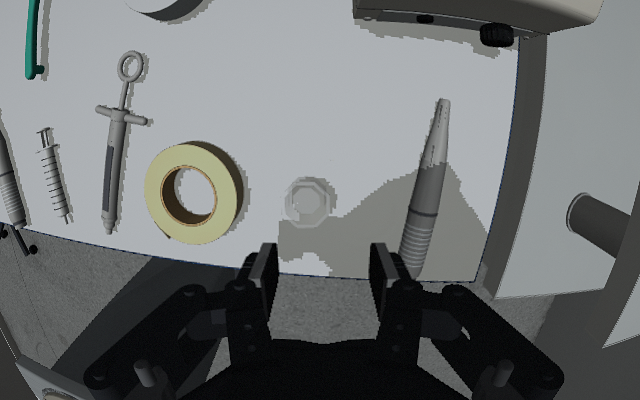

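Dish now at (307,202), clear of tape and straight handpiece.

```bash
python3 - <<'E'
from h import *
z=load('w2'); print(fp(z,308,200,.022),fp(z,307,205,.0))
E
python3 -m creep '[[[0.3,-0.2,0,0,0.55],[0.65,-0.43,0,0,0.55],[0.65,-0.43,0.2,0,0.55],[0.65,-0.43,0.8,0,0.55],[0.65,-0.43,1.3,0,0.55],[0.65,-0.43,1.75,0,0.55],[0.65,-0.43,1.83,0,0.55],[0.65,-0.43,1.83,0,0.55],[0.65,-0.43,1.83,0,0.55],[0.65,-0.43,1.83,0,0.55]]]'
python3 -c "
from h import *
go(.508,-.36,.017,5.1)"
```

```text
[ 0.5118 -0.3601  0.022 ] [ 0.5012 -0.3592  0.    ]
time: 2.7
tool_pos: [0.5076, -0.3595, 0.016]
eef_rot: [[0.996, 0.089, 0.001], [0.089, -0.996, -0.0], [0.001, 0.001, -1.0]]
force: [-0.2, 1.0, -0.3]
opening: 0.55
finger_force: 0.0
t 2.7 tcp [ 0.5076 -0.3595  0.016 ] yaw 5.08 q6 0.77 -> shift [ 0.01  0.02 -0.04] turn -0.0
```

Close and lift a little.

```bash
python3 -m creep '[[[0,0,0,0,0.3],[0,0,0,0,0.2],[0,0,0,0,0.2],[0,0,0,0,0.2],[0,0,0,0,0.2],[0,0,0,0,0.2],[0,0,-0.4,0,0.2],[0,0,-1,0,0.2],[0,0,-2,0,0.2],[0,0,-2.6,0,0.2]]]' 25
python3 - <<'E'
from h import *
shot('wrist','w3'); go(.47,.26,.09,5.1)
z=load('w3');cv2.imwrite('pics/w3c.png',cv2.resize(z['p'][180:340,180:460,::-1],None,fx=2.5,fy=2.5))
E
```

```text
time: 3.53
tool_pos: [0.5078, -0.3595, 0.083]
eef_rot: [[0.996, 0.089, 0.001], [0.089, -0.996, -0.001], [0.001, 0.001, -1.0]]
force: [0.5, -0.4, 0.4]
opening: 0.323
finger_force: 24.9
t 3.6 tcp [ 0.5088 -0.3603  0.0854] yaw 5.09 q6 0.77 -> shift [  0.66 -24.85  -0.27] turn -0.0
```

View pics/w3c.png

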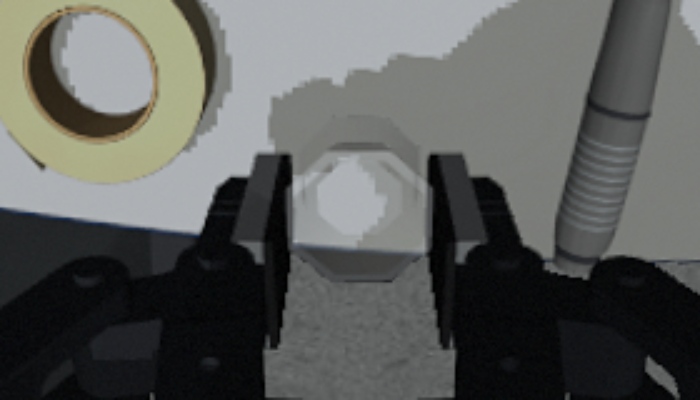

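```bash
python3 -m creep '[[[-0.3,-1,0,0,0.2],[-0.7,-2.4,0,0,0.2],[-0.8,-4,0,0,0.2],[-0.8,-5.6,0,0,0.2],[-0.8,-7.2,0,0,0.2],[-0.7,-8.8,0,0,0.2],[-0.6,-10.4,0,0,0.2],[-0.5,-12,0,0,0.2],[-0.4,-13.6,0,0,0.2],[-0.3,-15.2,0,0,0.2]]]'
python3 -m creep '[[[0,-1.2,0,0,0.2],[0.2,-2.6,0,0,0.2],[0.4,-4.2,0,0,0.2],[0.5,-5.6,0,0,0.2],[0.6,-7,0,0,0.2],[0.8,-8,0,0,0.2],[0.9,-9,0,0,0.2],[0.9,-9.6,0,0,0.2],[0.9,-9.6,0,0,0.2],[0.9,-9.6,0,0,0.2]]]'
python3 - <<'E'
from h import *
shot('wrist','w4'); go(.47,.26,.09,5.1)
E
```

```text
time: 4.42
tool_pos: [0.4661, 0.0204, 0.0811]
eef_rot: [[0.996, 0.088, 0.001], [0.088, -0.996, -0.0], [0.001, 0.0, -1.0]]
force: [1.7, -0.1, -0.7]
opening: 0.325
finger_force: 24.9
time: 5.25
tool_pos: [0.4673, 0.2603, 0.0809]
eef_rot: [[0.996, 0.09, 0.001], [0.09, -0.996, 0.0], [0.001, -0.0, -1.0]]
force: [0.5, -0.5, 0.3]
opening: 0.323
finger_force: 24.9
t 5.3 tcp [0.4672 0.2595 0.0808] yaw 5.12 q6 1.88 -> shift [ 0.11 -0.01 -0.37] turn 0.0
```

View pics/w4.png

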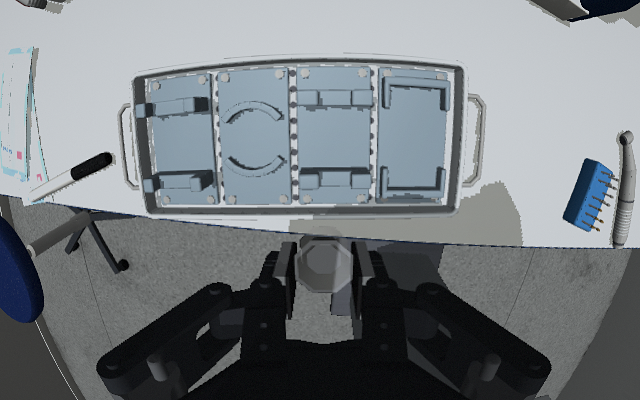

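Tray view: left cradle uprights at (172,107)/(180,181), round pocket (256,138), right cradle (335,98)/(337,177), rectangular pocket (415,140). I'll zoom in to identify the notch widths.

Run:
```python
from h import *
z=load('w4');cv2.imwrite('pics/w4c.png',cv2.resize(z['p'][55:215,125:465,::-1],None,fx=2.3,fy=2.3,interpolation=cv2.INTER_CUBIC))
```

```text
(no output)
```

View pics/w4c.png

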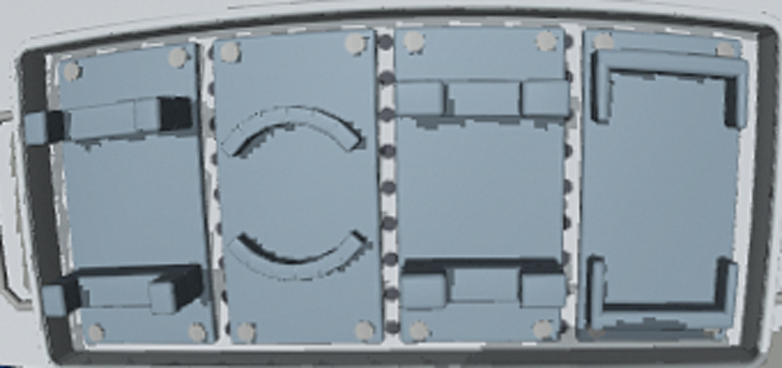

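Run:
```python
from h import *
z=load('w4')
q={'wide':[(71,72),(177,58),(96,331),(196,331)],'round':[(230,51),(354,44),(247,330),(364,329)],'narrow':[(414,42),(546,41),(419,331),(543,330)]}
for n,l in q.items():
    P=np.array([fp(z,125+a/2.3,55+b/2.3,.006) for a,b in l]);ax=(P[0]+P[1]-P[2]-P[3])/2
    print(n,P.mean(0).round(4),'span',np.linalg.norm(ax[:2]).round(4),np.linalg.norm(P[0]-P[1]).round(4),'yaw',np.degrees(np.arctan2(ax[1],ax[0])).round(2))
f=lambda a,b,h:fp(z,125+a/2.3,55+b/2.3,h)
print('round arcs',f(292,118,.012),f(301,265,.012),f(225,150,.012),f(360,143,.012))
print('sq TL,TR,BL,BR', f(596,55,.015),f(746,62,.015),f(590,258,.015),f(736,260,.015))
print('narrow notch far', f(444,82,.027),f(522,80,.027),'near',f(445,262,.027),f(522,262,.027))
print('wide near', f(65,281,.029),f(150,278,.029),'far', f(47,112,.029),f(138,97,.029))
z0=load('top0')
go(.5165,.31,.07,5.1)
```

```text
wide [0.5112 0.3693 0.006 ] span 0.0867 0.0382 yaw 5.69
round [0.5167 0.3142 0.006 ] span 0.0869 0.0377 yaw 5.71
narrow [0.5216 0.259  0.006 ] span 0.0876 0.0382 yaw 5.57
round arcs [0.5387 0.3152 0.012 ] [0.4955 0.3103 0.012 ] [0.5285 0.3351 0.012 ] [0.5325 0.2949 0.012 ]
sq TL,TR,BL,BR [0.564  0.2309 0.015 ] [0.5694 0.1858 0.015 ] [0.5056 0.2259 0.015 ] [0.51   0.1803 0.015 ]
narrow notch far [0.5511 0.2722 0.027 ] [0.5536 0.252  0.027 ] near [0.503  0.2678 0.027 ] [0.5049 0.247  0.027 ]
wide near [0.4896 0.3812 0.029 ] [0.4924 0.3519 0.029 ] far [0.54   0.3869 0.029 ] [0.5439 0.3564 0.029 ]
t 5.3 tcp [0.4672 0.2595 0.0808] yaw 5.12 q6 1.88 -> shift [ 2.14 -1.84  0.43] turn 0.0
```

```bash
python3 -c "
from h import *
go(.5167,.3142,.0205,5.6)"
python3 -m creep '[[[0.4,-0.4,0,-0.1,0.2],[1,-1,0,-0.1,0.2],[1.6,-1.5,0,-0.1,0.2],[2.1,-1.9,0,-0.1,0.2],[2.15,-2,0.2,-0.1,0.2],[2.15,-2,0.6,-0.1,0.2],[2.15,-2,1,-0.1,0.2],[2.15,-2,1.4,-0.1,0.2],[2.15,-2,1.4,-0.1,0.2],[2.15,-2,1.4,-0.1,0.2]]]'
python3 -c "
from h import *
go(.5167,.3142,.0205,5.6)"
```

```text
t 5.3 tcp [0.4672 0.2595 0.0808] yaw 5.12 q6 1.88 -> shift [ 2.17 -2.    2.41] turn -0.1
time: 6.13
tool_pos: [0.5156, 0.3134, 0.0445]
eef_rot: [[0.995, 0.097, -0.002], [0.097, -0.995, -0.001], [-0.002, 0.001, -1.0]]
force: [0.4, -1.0, -0.2]
opening: 0.323
finger_force: 24.9
t 6.1 tcp [0.5156 0.3134 0.0445] yaw 5.57 q6 1.92 -> shift [ 0.05 -0.03  0.96] turn -0.01
```

```bash
python3 -m creep '[[[0.05,-0.03,0.2,0,0.2],[0.05,-0.03,0.4,0,0.2],[0.05,-0.03,0.6,0,0.2],[0.05,-0.03,0.75,0,0.2],[0.05,-0.03,0.85,0,0.2],[0.05,-0.03,0.95,0,0.2],[0.05,-0.03,0.95,0,0.2],[0.05,-0.03,0.95,0,0.2],[0.05,-0.03,0.95,0,0.4],[0.05,-0.03,0.95,0,0.5]]]'
python3 -m creep '[[[0,0,0,0,0.55],[0,0,0,0,0.55],[0,0,-0.4,0,0.55],[0,0,-1,0,0.55],[0,0,-1.8,0,0.55],[-0.5,0,-2.4,0,0.55],[-1.2,0.2,-2.4,0,0.55],[-2,0.5,-2.4,0,0.55],[-2,0.5,-2.4,0,0.55],[-2,0.5,-2.4,0,0.55]]]'
python3 - <<'E'
from h import *
shot('wrist','w5');z=load('w5');go(.505,.0165,.06,-12)
cv2.imwrite('pics/w5c.png',cv2.resize(z['p'][40:260,100:640,::-1],None,fx=1.45,fy=1.45,interpolation=cv2.INTER_CUBIC))
E
```

```text
time: 6.97
tool_pos: [0.5176, 0.3152, 0.0217]
eef_rot: [[0.995, 0.097, 0.0], [0.097, -0.995, 0.0], [0.0, -0.0, -1.0]]
force: [-0.2, 0.2, -0.1]
opening: 0.498
finger_force: 0.0
time: 7.8
tool_pos: [0.4686, 0.2977, 0.0825]
eef_rot: [[0.995, 0.097, 0.0], [0.097, -0.995, 0.0], [0.0, -0.0, -1.0]]
force: [0.8, 0.5, -0.5]
opening: 0.549
finger_force: 0.0
t 7.8 tcp [0.4695 0.2981 0.0824] yaw 5.59 q6 1.93 -> shift [ 0.31 11.35  0.89] turn 3.52
```

View pics/w5c.png

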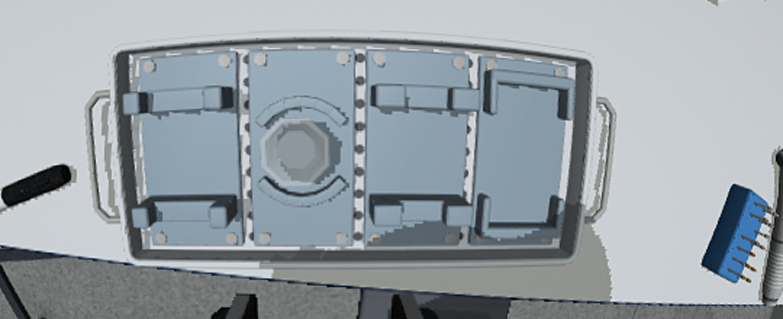

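Dish sits between the arcs of the round pocket. I'll check its height, the tray rim clearance and the bur stand pose.

```bash
cat >> h.py <<'E'
def f3(z,u,v):
    K=z['K'];q=np.array([(u-K[0,2])/K[0,0],(v-K[1,2])/K[1,1]]);th=np.linalg.norm(q)
    r=np.r_[q/th*np.tan(th),1];return np.array(z['e'])+z['d'][int(round(v)),int(round(u))]*(np.array(z['R'])@r)
E
python3 - <<'E'
from h import *
z=load('w5');f=lambda a,b,h:fp(z,100+a/1.45,40+b/1.45,h)
print('dish',f(296,147,.026))
for a in (270,280,322,345): print('dish3d',f3(z,100+a/1.45,40+147/1.45).round(4))
print('rim profile y,z'); 
print([tuple(f3(z,u,142)[1:].round(3)) for u in range(484,520,2)])
print('bur', [f(a,b,h) for a,b,h in [(737,187,.022),(770,196,.022),(737,280,.022),(703,265,.022)]])
E
```

```text
dish [0.5203 0.3159 0.026 ]
dish3d [0.5191 0.3273 0.0241]
dish3d [0.5188 0.3234 0.0185]
dish3d [0.5214 0.3048 0.0267]
dish3d [0.5201 0.2939 0.0064]
rim profile y,z
[(np.float64(0.184), np.float64(0.006)), (np.float64(0.183), np.float64(0.006)), (np.float64(0.181), np.float64(0.006)), (np.float64(0.177), np.float64(0.003)), (np.float64(0.175), np.float64(0.002)), (np.float64(0.173), np.float64(0.003)), (np.float64(0.174), np.float64(0.006)), (np.float64(0.174), np.float64(0.01)), (np.float64(0.175), np.float64(0.014)), (np.float64(0.174), np.float64(0.015)), (np.float64(0.174), np.float64(0.018)), (np.float64(0.172), np.float64(0.018)), (np.float64(0.171), np.float64(0.019)), (np.float64(0.157), np.float64(0.001)), (np.float64(0.154), np.float64(-0.0)), (np.float64(0.153), np.float64(0.001)), (np.float64(0.15), np.float64(0.001)), (np.float64(0.148), np.float64(0.001))]
bur [array([0.5361, 0.0453, 0.022 ]), array([5.365e-01, 1.000e-04, 2.200e-02]), array([0.4746, 0.0135, 0.022 ]), array([0.4831, 0.0605, 0.022 ])]
```

Dish top is at z≈0.0255, so it's on the pocket floor. Now over to the bur stand.

```bash
python3 -m creep '[[[-0.2,1,0,0.3,0.6],[-0.4,2.4,-0.1,0.8,0.6],[-0.6,4,-0.2,1.5,0.6],[-0.9,5.6,-0.3,2.2,0.6],[-1.2,7.2,-0.3,2.8,0.6],[-1.5,8.6,-0.3,3.5,0.6],[-1.7,9.8,-0.3,3.5,0.6],[-1.87,11.1,-0.3,3.5,0.6],[-1.87,11.1,-0.3,3.5,0.6],[-1.87,11.1,-0.3,3.5,0.6]]]'
cat >> h.py <<'E'
def cloud(f,step=1):
    z=load(f);v,u=np.mgrid[0:400:step,0:640:step];K=z['K'];q=np.stack([(u-K[0,2])/K[0,0],(v-K[1,2])/K[1,1]],-1)
    th=np.linalg.norm(q,axis=-1)[...,None];r=np.concatenate([q/np.maximum(th,1e-9)*np.tan(np.minimum(th,1.5)),np.ones_like(th)],-1)
    return np.array(z['e'])+z['d'][::step,::step,None]*(r@np.array(z['R']).T), z['p'][::step,::step].astype(int)
E
python3 - <<'E'
from h import *
shot('wrist','w6')
P,c=cloud('w6')
m=(c[...,2]-c[...,0]>50)&(P[...,2]>.017)&(P[...,2]<.027)&(abs(P[...,1])<.08)&(P[...,0]>.44)&(P[...,0]<.56)
r=cv2.minAreaRect(P[m][:,:2].astype(np.float32)*1000);print(m.sum(),r,np.median(P[m][:,2]))
m2=(P[...,2]>.006)&(P[...,2]<.03)&(P[...,1]<-.03)&(P[...,1]>-.1)&(P[...,0]>.44)&(P[...,0]<.58)
r=cv2.minAreaRect(P[m2][:,:2].astype(np.float32)*1000);print('ang',m2.sum(),r)
go(.5043,.0167,.016,-12)
E
```

```text
time: 8.68
tool_pos: [0.4508, 0.0155, 0.0894]
eef_rot: [[0.978, -0.21, 0.001], [-0.21, -0.978, -0.0], [0.001, -0.0, -1.0]]
force: [0.3, 0.4, 0.3]
opening: 0.603
finger_force: 0.0
3738 ((505.5187683105469, 19.614986419677734), (29.599262237548828, 60.50457000732422), 77.82052612304688) 0.022365997098250767
ang 4098 ((514.7617797851562, -51.660335540771484), (128.4884490966797, 21.019908905029297), 15.88893985748291)
t 8.7 tcp [0.4506 0.0166 0.0893] yaw -12.02 q6 1.68 -> shift [ 2.1  -0.45  2.94] turn -0.0
```

View pics/w6.png

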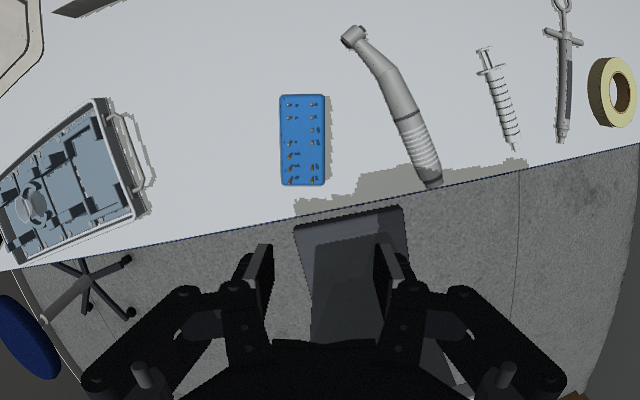

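Bur stand at pixel (302,140), aligned with the tool, with free space on both sides; the cloud fit gives 30×60 mm at (0.5055, 0.0196).

```bash
python3 -m creep '[[[0.5,-0.15,0,0,0.6],[1.2,-0.3,0,0,0.6],[2,-0.5,0,0,0.6],[2.12,-0.58,0.5,0,0.6],[2.12,-0.58,1.2,0,0.6],[2.12,-0.58,1.9,0,0.6],[2.12,-0.58,2.5,0,0.6],[2.12,-0.58,2.93,0,0.6],[2.12,-0.58,2.93,0,0.6],[2.12,-0.58,2.93,0,0.6]]]'
python3 -c "
from h import *
go(.5055,.0196,.016,-12.2)"
```

```text
time: 9.57
tool_pos: [0.5045, 0.0214, 0.0157]
eef_rot: [[0.979, -0.205, -0.001], [-0.205, -0.979, 0.0], [-0.001, 0.0, -1.0]]
force: [0.5, 0.4, 0.5]
opening: 0.604
finger_force: 0.0
t 9.6 tcp [0.5045 0.0214 0.0157] yaw -11.83 q6 1.7 -> shift [ 0.05  0.06 -0.01] turn 0.07
```

```bash
python3 -m creep '[[[0.05,0.05,0,0,0.4],[0.05,0.05,0,0,0.2],[0.05,0.05,0,0,0.2],[0.05,0.05,0,0,0.2],[0.05,0.05,0,0,0.2],[0.05,0.05,0,0,0.2],[0.05,0.05,-0.4,0,0.2],[0.05,0.05,-1,0,0.2],[0.05,0.05,-2,0,0.2],[0.05,0.05,-2.4,0,0.2]]]' 30
python3 -c "
from h import *
go(.527,.2042,.07,5.6)"
```

```text
time: 10.4
tool_pos: [0.5061, 0.0188, 0.0788]
eef_rot: [[0.978, -0.206, 0.002], [-0.206, -0.978, -0.0], [0.002, -0.0, -1.0]]
force: [1.1, -0.0, -0.1]
opening: 0.338
finger_force: 29.9
t 10.4 tcp [0.5061 0.0188 0.0788] yaw -11.91 q6 1.7 -> shift [-0.71 -7.43  0.35] turn -3.5
```

```bash
python3 -m creep '[[[-0.1,-0.8,0,-0.3,0.2],[-0.2,-2,0,-0.8,0.2],[-0.3,-3.4,0,-1.5,0.2],[-0.4,-4.8,0,-2.2,0.2],[-0.6,-6,0,-2.9,0.2],[-0.71,-7.1,0,-3.5,0.2],[-0.71,-7.43,0,-3.5,0.2],[-0.71,-7.43,0.3,-3.5,0.2],[-0.71,-7.43,0.6,-3.5,0.2],[-0.71,-7.43,0.6,-3.5,0.2]]]'
python3 - <<'E'
from h import *
go(.527,.2042,.0205,5.6)
shot('wrist','w7');z=load('w7')
cv2.imwrite('pics/w7c.png',cv2.resize(z['p'][60:300,140:460,::-1],None,fx=2.3,fy=2.3,interpolation=cv2.INTER_CUBIC))
E
```

```text
time: 11.23
tool_pos: [0.5253, 0.2029, 0.0594]
eef_rot: [[0.995, 0.096, -0.002], [0.096, -0.995, -0.001], [-0.002, 0.001, -1.0]]
force: [-0.3, -0.8, -0.4]
opening: 0.338
finger_force: 29.9
t 11.2 tcp [0.5253 0.2029 0.0594] yaw 5.5 q6 1.74 -> shift [ 0.07 -0.04  1.56] turn -0.02
```

View pics/w7c.png

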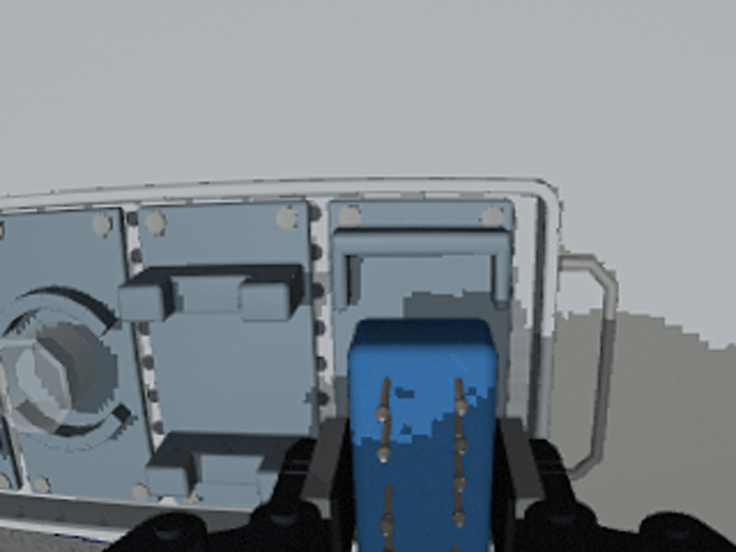

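Bur stand held straight over the rectangular pocket (pocket's far screws at crop (349,215) and (493,215)); checking alignment with those.

Run:
```python
from h import *
z=load('w7');f=lambda a,b,h:fp(z,140+a/2.3,60+b/2.3,h)
s=(f(349,215,.006)+f(493,215,.006))/2; a=np.radians(5.6); c=s[:2]-.0435*np.array([np.cos(a),np.sin(a)]);print(s,c)
print('bur front edge', f(352,345,.022+.0434),f(494,345,.022+.0434))
go(c[0],c[1],.0205,5.6)
```

```text
[0.571   0.20875 0.006  ] [0.52770761 0.20450514]
bur front edge [0.5541 0.2204 0.0654] [0.5567 0.1932 0.0654]
t 11.3 tcp [0.5255 0.2028 0.06  ] yaw 5.48 q6 1.74 -> shift [ 0.1  -0.06  1.58] turn -0.02
```

```bash
python3 -m creep '[[[0.1,-0.06,0.2,0,0.2],[0.1,-0.06,0.4,0,0.2],[0.1,-0.06,0.6,0,0.2],[0.1,-0.06,0.8,0,0.2],[0.1,-0.06,1,0,0.2],[0.1,-0.06,1.2,0,0.2],[0.1,-0.06,1.4,0,0.2],[0.1,-0.06,1.55,0,0.2],[0.1,-0.06,1.58,0,0.2],[0.1,-0.06,1.58,0,0.2]]]'
```

```text
time: 12.12
tool_pos: [0.5288, 0.206, 0.0219]
eef_rot: [[0.995, 0.098, 0.0], [0.098, -0.995, -0.0], [0.0, 0.0, -1.0]]
force: [-2.2, -1.4, 13.5]
opening: 0.341
finger_force: 32.7
```

```bash
python3 -m creep '[[[0,0,0,0,0.37],[0,0,0,0,0.4],[0,0,0,0,0.42],[0,0,0,0,0.42],[0,0,-0.4,0,0.42],[0,0,-1,0,0.42],[0,0,-1.8,0,0.42],[-0.6,0,-2.4,0,0.5],[-1.4,0,-2.6,0,0.6],[-2,0,-2.6,0,0.6]]]'
python3 - <<'E'
from h import *
shot('wrist','w8');P,c=cloud('w8')
m=(c[...,2]-c[...,0]>50)&(P[...,2]>.018)&(P[...,2]<.034)&(abs(P[...,1]-.2)<.08)&(P[...,0]>.44)
print(m.sum(),cv2.minAreaRect(P[m][:,:2].astype(np.float32)*1000),np.percentile(P[m][:,2],[10,50,90]))
go(.45,-.055,.085,15.5)
E
```

```text
time: 12.95
tool_pos: [0.4786, 0.2012, 0.0884]
eef_rot: [[0.995, 0.097, 0.002], [0.097, -0.995, 0.001], [0.002, -0.0, -1.0]]
force: [0.2, 0.7, -0.6]
opening: 0.6
finger_force: 0.0
4031 ((526.9119873046875, 207.08738708496094), (60.99055480957031, 29.68682861328125), 5.63523006439209) [0.02753802 0.02848909 0.02934836]
t 13.0 tcp [0.4752 0.2007 0.0876] yaw 5.6 q6 1.76 -> shift [-2.   10.08  0.11] turn -1.98
```

Run:
```python
from h import *
P,c=cloud('w8')
m=(c[...,2]-c[...,0]>50)&(P[...,2]>.018)&(P[...,2]<.034)&(abs(P[...,1]-.2)<.08)&(P[...,0]>.44)
Q=P[m];A=np.c_[Q[:,:2]-Q[:,:2].mean(0),np.ones(len(Q))];k=np.linalg.lstsq(A,Q[:,2],rcond=None)[0];print('tilt',k)
for n,x,y in [('pad narrow',.5216,.259),('desk',.5268,.12),('padround',.575,.319),('pad narrow edge',.563,.263)]:
    d=np.linalg.norm(P[...,:2]-[x,y],axis=-1)<.004;print(n,np.median(P[d][:,2]).round(4))
z=load('w8');cv2.imwrite('pics/w8c.png',cv2.resize(z['p'][60:260,160:440,::-1],None,fx=2.8,fy=2.8,interpolation=cv2.INTER_CUBIC))
```

```text
tilt [ 3.68432730e-05 -1.80965787e-03  2.84686619e-02]
pad narrow 0.0065
desk 0.0003
padround 0.0008
pad narrow edge 0.0068
```

View pics/w8c.png

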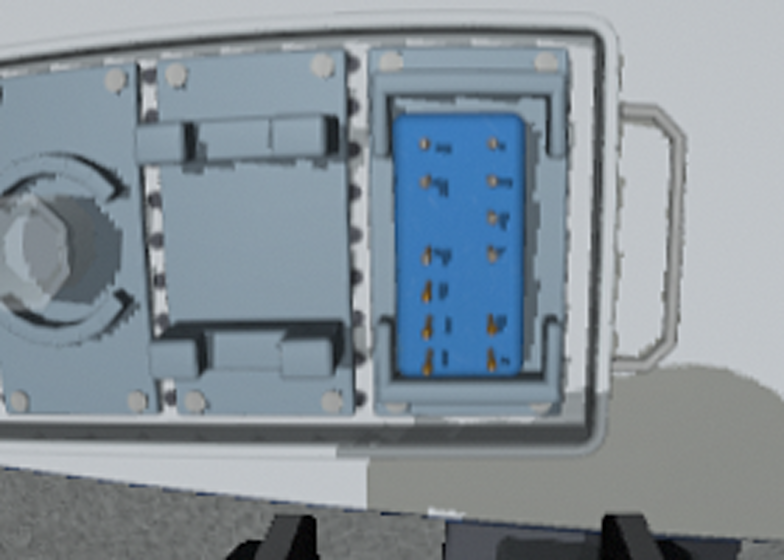

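Bur stand seated flat in the pocket (crop (458,245)), inside all four corners; the pad top reads z≈0.0065, so the inserts stand about 2.5 mm above the desk. Now the handpiece line fit, and checking the space beyond the tray.

```bash
cat > fit.py <<'E'
from h import *
def fit(f,a0,p0,lo,hi,w,zmin=.004,zmax=.03):
    """axis fit of a lying bar near p0 heading a0: points with along in [lo,hi], |across|<w"""
    P,c=cloud(f);Q=P[(P[...,2]>zmin)&(P[...,2]<zmax)];a=np.radians(a0);p0=np.array(p0)
    for i in range(4):
        t=np.array([np.cos(a),np.sin(a)]);n=np.array([-t[1],t[0]]);D=Q[:,:2]-p0;s=D@t;k=D@n
        m=(s>lo)&(s<hi)&(abs(k)<w)
        b=np.array([lo+(hi-lo)*(j+.5)/8 for j in range(8)])
        mid=[(lambda q:(np.percentile(q,3)+np.percentile(q,97))/2)(k[m&(abs(s-x)<(hi-lo)/16)]) for x in b]
        sl,ic=np.polyfit(b,mid,1);p0=p0+n*ic;a+=np.arctan(sl)
    t=np.array([np.cos(a),np.sin(a)]);n=np.array([-t[1],t[0]]);D=Q[:,:2]-p0;s=D@t;k=D@n;m=abs(k)<w
    sm=s[m&(abs(s)<.2)];print('yaw',np.degrees(a).round(2),'p',p0.round(4),'ends',np.percentile(sm,[.3,99.7]).round(4),'width',np.ptp(np.percentile(k[m&(s>lo)&(s<hi)],[2,98])).round(4),'zmax',Q[m&(s>lo)&(s<hi)][:,2].max().round(4))
    return np.degrees(a),p0,s,k,m
E
python3 - <<'E'
from fit import *
a,p,s,k,m=fit('w6',15,(.497,-.058),-.03,.03,.016)
for f in ('w4','w5'):
    P,c=cloud(f);q=P[(P[...,0]>.575)&(P[...,0]<.66)&(P[...,1]>.33)&(P[...,1]<.46)&(P[...,2]>.006)]
    print(f,len(q), q.min(0) if len(q) else '', q.max(0) if len(q) else '')
E
```

```text
yaw 14.44 p [ 0.4966 -0.0566] ends [-0.0444  0.0815] width 0.0178 zmax 0.0219
w4 0  
w5 0
```

Run:
```python
from h import *
z=load('w6')
a=np.radians(14.44);t=np.array([np.cos(a),np.sin(a)]);n=np.array([-t[1],t[0]])
for nm,u,v,h in [('tail',434,187,.01),('ring',405,121,.01),('bend',388,85,.01),('head',353,38,.01)]:
    q=fp(z,u,v,h);d=q[:2]-[.4966,-.0566];print(nm,q,(d@t).round(4),(d@n).round(4))
cv2.imwrite('pics/w6c.png',cv2.resize(z['p'][15:200,320:460,::-1],None,fx=3.2,fy=3.2,interpolation=cv2.INTER_CUBIC))
```

```text
tail [ 0.4509 -0.068   0.01  ] -0.0471 0.0004
ring [ 0.5031 -0.0532  0.01  ] 0.0071 0.0017
bend [ 0.5301 -0.0459  0.01  ] 0.0351 0.002
head [ 0.567 -0.029  0.01 ] 0.0751 0.0092
```

View pics/w6c.png

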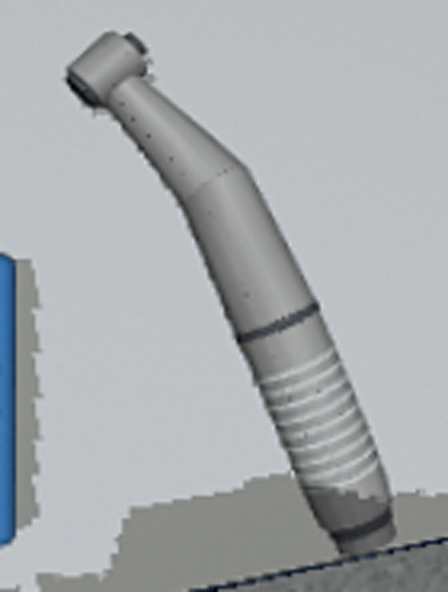

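```bash
python3 -c "
from h import *
z=load('w6');q=fp(z,387,73,.01);print(q)
go(.4966,-.0566,.07,14.44)"
python3 -m creep '[[[0,1,0,-0.3,0.5],[-0.1,2.4,0,-0.8,0.5],[-0.2,4,0,-1.3,0.5],[-0.2,5.6,0,-1.77,0.5],[-0.2,7.2,0,-1.77,0.5],[-0.15,8.8,0.2,-1.77,0.5],[-0.15,9.8,0.5,-1.77,0.5],[-0.15,10.3,0.7,-1.77,0.5],[-0.15,10.3,0.7,-1.77,0.5],[-0.15,10.3,0.7,-1.77,0.5]]]'
python3 -c "
from h import *
go(.4966,-.0566,.012,14.44)"
```

```text
[ 0.5385 -0.0469  0.01  ]
t 13.0 tcp [0.4752 0.2007 0.0876] yaw 5.6 q6 1.76 -> shift [-0.15 10.33  0.7 ] turn -1.77
time: 13.83
tool_pos: [0.5001, -0.0553, 0.069]
eef_rot: [[0.969, 0.248, -0.001], [0.248, -0.969, 0.0], [-0.001, -0.0, -1.0]]
force: [0.9, 0.3, 0.2]
opening: 0.502
finger_force: 0.0
t 13.8 tcp [ 0.5001 -0.0553  0.069 ] yaw 14.37 q6 1.09 -> shift [-0.15  0.02  2.28] turn -0.01
```

```bash
python3 -m creep '[[[-0.1,0.02,0.5,0,0.5],[-0.1,0.02,1,0,0.5],[-0.1,0.02,1.6,0,0.5],[-0.1,0.02,2.1,0,0.5],[-0.1,0.02,2.28,0,0.5],[-0.1,0.02,2.28,0,0.5],[-0.1,0.02,2.28,0,0.4],[-0.1,0.02,2.28,0,0.1],[-0.1,0.02,2.28,0,0.1],[-0.1,0.02,2.28,0,0.1]]]' 40
python3 -c "
from h import *
go(.4966,-.0566,.012,14.44)"
```

```text
time: 14.67
tool_pos: [0.4984, -0.0563, 0.0129]
eef_rot: [[0.968, 0.249, 0.001], [0.249, -0.968, -0.0], [0.001, 0.0, -1.0]]
force: [-0.4, 4.2, 5.8]
opening: 0.214
finger_force: 39.5
t 14.7 tcp [ 0.4984 -0.0563  0.0129] yaw 14.44 q6 1.09 -> shift [-0.07 -0.01  0.04] turn -0.0
```

```bash
python3 -m creep '[[[0,0,-0.6,0,0.1],[0,0,-1.5,0,0.1],[-0.1,0,-2.4,0,0.1],[-0.3,0,-3,0,0.1],[-0.4,-0.8,-3,0.3,0.1],[-0.3,-2.2,-3,0.7,0.1],[0,-3.8,-3,1.1,0.1],[0.3,-5.4,-3,1.5,0.1],[0.7,-7,-3,1.77,0.1],[1.1,-8.6,-3,1.77,0.1]]]'
python3 -c "
from h import *
go(.495,.3685,.085,5.6)"
```

```text
time: 15.5
tool_pos: [0.4706, 0.1604, 0.0878]
eef_rot: [[0.995, 0.095, 0.001], [0.095, -0.995, 0.0], [0.001, -0.0, -1.0]]
force: [1.3, -1.1, -1.0]
opening: 0.218
finger_force: 39.4
t 15.5 tcp [0.4706 0.1604 0.0878] yaw 5.46 q6 1.68 -> shift [ 1.76 -8.19  0.11] turn -0.03
```

```bash
python3 -m creep '[[[0.2,-1.2,0,0,0.1],[0.5,-2.6,0,0,0.1],[0.9,-4.2,0,0,0.1],[1.2,-5.8,0,0,0.1],[1.5,-7.2,0,0,0.1],[1.76,-8.19,0.1,0,0.1],[1.76,-8.19,0.1,0,0.1],[1.76,-8.19,0.1,0,0.1],[1.76,-8.19,0.1,0,0.1],[1.76,-8.19,0.1,0,0.1]]]'
python3 - <<'E'
from h import *
go(.5112,.3693,.06,5.6)
shot('wrist','w9');z=load('w9')
cv2.imwrite('pics/w9c.png',cv2.resize(z['p'][0:300,140:500,::-1],None,fx=1.9,fy=1.9,interpolation=cv2.INTER_CUBIC))
E
```

```text
time: 16.33
tool_pos: [0.4947, 0.3656, 0.0848]
eef_rot: [[0.995, 0.097, -0.0], [0.097, -0.995, -0.0], [-0.0, 0.0, -1.0]]
force: [-0.2, -0.8, -1.0]
opening: 0.214
finger_force: 39.4
t 16.3 tcp [0.4947 0.3656 0.0848] yaw 5.54 q6 2.01 -> shift [ 0.67 -0.08  0.99] turn -0.01
```

View pics/w9c.png

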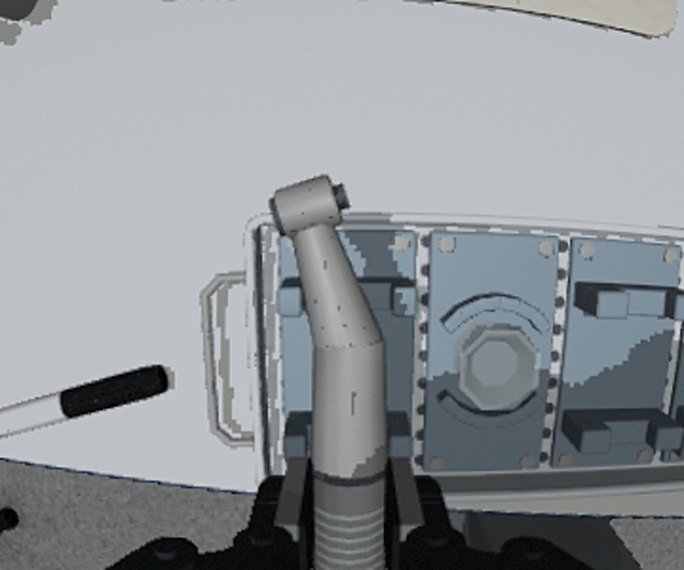

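Handpiece is held straight, lined up with the wide cradle (uprights at crop x 290–415); bend at (348,345).

```bash
python3 - <<'E'
from h import *
z=load('w9');s=state();R=np.array(s['eef_rot'])
for u,v in [(348,345),(348,480)]:
    q=fp(z,140+u/1.9,v/1.9,.0819);print(q,(R.T@(q-s['tool_pos'])).round(4))
go(.5112,.3693,.036,5.6)
E
python3 -m creep '[[[0.2,-0.08,0,0,0.1],[0.5,-0.08,0,0,0.1],[0.67,-0.08,0,0,0.1],[0.67,-0.08,0.4,0,0.1],[0.67,-0.08,0.8,0,0.1],[0.67,-0.08,1.2,0,0.1],[0.67,-0.08,1.5,0,0.1],[0.67,-0.08,1.7,0,0.1],[0.67,-0.08,1.7,0,0.1],[0.67,-0.08,1.7,0,0.1]]]'
python3 -c "
from h import *
go(.5112,.3693,.0335,5.6)"
```

```text
[0.5354 0.3708 0.0819] [ 0.0409 -0.0013  0.0029]
[0.4991 0.3674 0.0819] [ 0.0044 -0.0014  0.0029]
t 16.4 tcp [0.4948 0.3656 0.0848] yaw 5.53 q6 2.01 -> shift [ 0.67 -0.09  1.95] turn -0.01
time: 17.22
tool_pos: [0.5111, 0.3701, 0.0416]
eef_rot: [[0.995, 0.097, -0.001], [0.097, -0.995, -0.0], [-0.001, 0.0, -1.0]]
force: [-0.1, 0.1, 0.8]
opening: 0.215
finger_force: 39.4
t 17.2 tcp [0.5111 0.3701 0.0416] yaw 5.59 q6 2.01 -> shift [0.   0.03 0.32] turn -0.0
```

```bash
python3 -m creep '[[[0,0.03,0.1,0,0.1],[0,0.03,0.2,0,0.1],[0,0.03,0.3,0,0.1],[0,0.03,0.34,0,0.1],[0,0.03,0.34,0,0.1],[0,0.03,0.34,0,0.1],[0,0.03,0.34,0,0.25],[0,0.03,0.34,0,0.35],[0,0.03,0.34,0,0.4],[0,0.03,0.34,0,0.4]]]'
python3 -m creep '[[[0,0,-0.3,0,0.4],[0,0,-0.8,0,0.4],[0,0,-1.5,0,0.4],[-0.3,0.1,-2.1,0,0.4],[-0.9,0.6,-2.1,0,0.4],[-1.6,1.2,-2.1,0,0.5],[-2,2,-2.1,0,0.5],[-2,2,-2.1,0,0.5],[-2,2,-2.1,0,0.5],[-2,2,-2.1,0,0.5]]]'
python3 - <<'E'
from fit import *
shot('wrist','w10');z=load('w10')
fit('w10',5.6,(.5112,.3693),-.02,.035,.015,.03,.05)
cv2.imwrite('pics/w10c.png',cv2.resize(z['p'][0:260,100:480,::-1],None,fx=1.8,fy=1.8,interpolation=cv2.INTER_CUBIC))
E
```

```text
time: 18.05
tool_pos: [0.5115, 0.3694, 0.0336]
eef_rot: [[0.995, 0.097, 0.0], [0.097, -0.995, 0.0], [0.0, -0.0, -1.0]]
force: [0.3, 0.0, 0.7]
opening: 0.4
finger_force: 0.0
time: 18.88
tool_pos: [0.4674, 0.3153, 0.0869]
eef_rot: [[0.995, 0.097, 0.002], [0.097, -0.995, 0.001], [0.002, -0.001, -1.0]]
force: [-0.6, 0.4, -0.2]
opening: 0.502
finger_force: 0.0
yaw 10.69 p [0.5111 0.3701] ends [-0.0458  0.0798] width 0.0233 zmax 0.042
```

View pics/w10c.png

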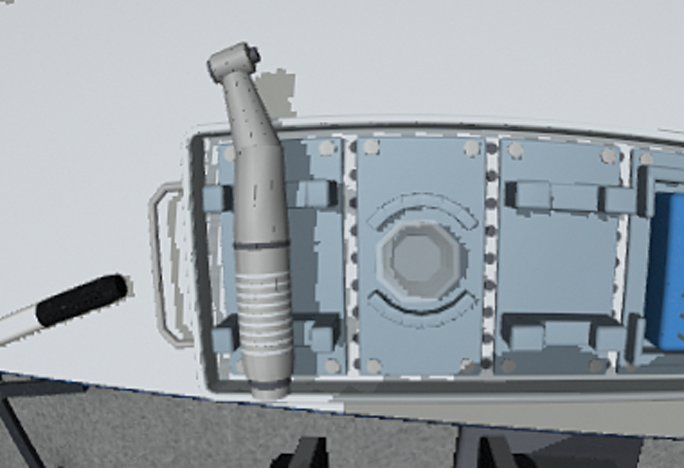

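Handpiece rests in both notches of the wide cradle. I'll verify its yaw with only points above the posts, and work out the syringe move.

Run:
```python
from fit import *
fit('w10',5.6,(.5112,.3693),-.03,.035,.015,.0355,.05)
P,c=cloud('w10');a=np.radians(5.6);t=np.array([np.cos(a),np.sin(a)]);D=P[...,:2]-[.5112,.3693];s=D@t;k=D@[-t[1],t[0]]
for x in (-.03,-.015,0,.015,.03): print(x,P[(abs(s-x)<.003)&(abs(k)<.012)][:,2].max().round(4))
a,p,_,_,_=fit('w2',-75+90,(.515,-.211),-.03,.03,.012,.004,.02) if 0 else fit('w1',-13,(.512,-.2115),-.03,.03,.012,.004,.02)
go(.46,-.2,.085,-13)
```

```text
yaw 5.52 p [0.5111 0.3702] ends [-0.0459  0.0778] width 0.0163 zmax 0.0421
-0.03 0.042
-0.015 0.042
0 0.0419
0.015 0.0417
0.03 0.041
yaw -12.96 p [ 0.5122 -0.2105] ends [-0.0473  0.1556] width 0.0118 zmax 0.0154
t 18.9 tcp [0.4674 0.3155 0.0867] yaw 5.59 q6 1.96 -> shift [-2.3  20.49  0.05] turn 3.72
```

```bash
python3 - <<'E'
from h import *
for f in ('w9','w10'):
    P,c=cloud(f);q=P[(P[...,0]>.585)&(P[...,0]<.68)&(P[...,1]>.21)&(P[...,1]<.31)&(P[...,2]>.006)]
    print(f,len(q), q.min(0) if len(q) else '', q.max(0) if len(q) else '')
E
python3 -m creep '[[[-0.2,1.2,0,0,0.4],[-0.6,2.6,0,0.3,0.4],[-0.9,4.2,0,0.6,0.4],[-1.2,5.8,0,1,0.4],[-1.4,7.4,0,1.4,0.4],[-1.6,9,0,1.8,0.4],[-1.6,10.6,0,2.2,0.4],[-1.5,12.2,0,2.6,0.4],[-1.4,13.8,0,3,0.4],[-1.2,15.4,0,3.4,0.4]]]'
python3 -c "
from h import *
go(.515,-.2112,.075,-12.96)"
```

```text
w9 0  
w10 0  
time: 19.77
tool_pos: [0.4747, -0.0732, 0.0862]
eef_rot: [[0.98, -0.199, 0.0], [-0.199, -0.98, -0.0], [0.001, -0.0, -1.0]]
force: [0.9, 1.0, 0.5]
opening: 0.401
finger_force: 0.0
t 19.8 tcp [ 0.4747 -0.0732  0.0862] yaw -11.49 q6 1.49 -> shift [2.68 5.09 0.45] turn 0.29
```

```bash
python3 -m creep '[[[0.1,1,0,0.1,0.4],[0.2,2.2,0,0.29,0.4],[0.4,3.6,0,0.29,0.4],[0.6,4.7,0,0.29,0.4],[0.7,5.09,0,0.29,0.4],[0.7,5.09,0.4,0.29,0.4],[0.7,5.09,0.4,0.29,0.4],[0.7,5.09,0.4,0.29,0.4],[0.7,5.09,0.4,0.29,0.4],[0.7,5.09,0.4,0.29,0.4]]]'
python3 - <<'E'
from fit import *
shot('wrist','w11')
a,p,s,k,m=fit('w11',-13,(.515,-.2112),-.03,.03,.011,.004,.02)
P,c=cloud('w11');Q=P[(P[...,2]>.004)&(P[...,2]<.03)];t=np.array([np.cos(np.radians(a)),np.sin(np.radians(a))]);D=Q[:,:2]-p;s=D@t;k=D@[-t[1],t[0]]
w=s[(abs(k)>.014)&(abs(k)<.024)&(s>.02)&(s<.08)];print('wing s',np.median(w),len(w))
go(.515,-.2112,.012,a)
E
```

```text
time: 20.6
tool_pos: [0.4662, -0.1984, 0.076]
eef_rot: [[0.975, -0.221, -0.0], [-0.221, -0.975, 0.0], [-0.0, -0.0, -1.0]]
force: [0.5, -0.2, 0.1]
opening: 0.399
finger_force: 0.0
yaw -13.15 p [ 0.5152 -0.2103] ends [-0.051   0.0892] width 0.0121 zmax 0.0155
wing s 0.043742452397450546 249
t 20.6 tcp [ 0.4663 -0.1986  0.0761] yaw -12.79 q6 1.27 -> shift [2.01 0.06 2.56] turn 0.07
```

View pics/w11.png

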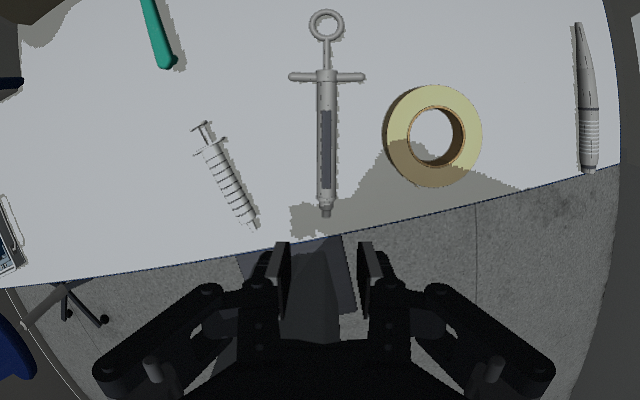

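Syringe barrel at (326,145), wings (326,76), ring (326,25); the tape's left edge (387,135) is close to where the right finger goes — measuring the clearance.

Run:
```python
from fit import *
P,c=cloud('w11');a=np.radians(-13.15);t=np.array([np.cos(a),np.sin(a)]);n=np.array([-t[1],t[0]]);D=P[...,:2]-[.513,-.2098];s=D@t;k=D@n;Z=P[...,2]
for lo,hi in ((-.015,.015),(-.03,.03)):
  m=(Z>.005)&(Z<.06)&(s>lo)&(s<hi)
  print('tape',k[m&(k<-.012)&(k>-.1)].max().round(4),Z[m&(k<-.02)&(k>-.07)].max().round(4),'plastic',k[m&(k>.012)&(k<.1)].min().round(4))
```

```text
tape -0.0371 0.0215 plastic 0.0662
tape -0.0371 0.0215 plastic 0.0588
```

```bash
python3 -m creep '[[[0.5,0,0,0,0.3],[1.1,0,0,0,0.3],[1.7,0.02,0,0.07,0.3],[1.92,0.02,0.5,0.07,0.3],[1.92,0.02,1.1,0.07,0.3],[1.92,0.02,1.8,0.07,0.3],[1.92,0.02,2.3,0.07,0.3],[1.92,0.02,2.56,0.07,0.3],[1.92,0.02,2.56,0.07,0.3],[1.92,0.02,2.56,0.07,0.3]]]'
python3 -m creep '[[[0,0,0,0,0.1],[0,0,0,0,0],[0,0,0,0,0],[0,0,0,0,0],[0,0,0,0,0],[0,0,-0.3,0,0],[0,0,-0.9,0,0],[0,0,-1.6,0,0],[0,0,-2.4,0,0],[0,0,-2.9,0,0]]]' 40
python3 -c "
from h import *
go(.49,.1,.085,-4)"
```

```text
time: 21.48
tool_pos: [0.5125, -0.2104, 0.0118]
eef_rot: [[0.974, -0.228, -0.001], [-0.228, -0.974, 0.0], [-0.001, -0.0, -1.0]]
force: [0.2, -0.3, 0.1]
opening: 0.297
finger_force: 0.0
time: 22.32
tool_pos: [0.5132, -0.2109, 0.0867]
eef_rot: [[0.974, -0.229, 0.001], [-0.229, -0.974, -0.001], [0.002, 0.0, -1.0]]
force: [1.5, -0.0, 0.3]
opening: 0.132
finger_force: 39.3
t 22.3 tcp [ 0.5132 -0.2109  0.0867] yaw -13.21 q6 1.3 -> shift [ -3.75 -11.9    0.06] turn -1.84
```

```bash
python3 -m creep '[[[-0.8,-0.4,0,0,0],[-1.6,-1.2,0,-0.2,0],[-2,-2.6,0,-0.5,0],[-2.2,-4.2,0,-0.8,0],[-2.5,-5.8,0,-1.1,0],[-2.8,-7.4,0,-1.4,0],[-3.1,-8.8,0,-1.7,0],[-3.4,-10.2,0,-1.84,0],[-3.6,-11.2,0,-1.84,0],[-3.75,-11.9,0,-1.84,0]]]'
python3 -c "
from h import *
go(.5,.2575,.085,5.6)"
```

```text
time: 23.15
tool_pos: [0.4894, 0.1029, 0.0851]
eef_rot: [[0.998, -0.068, 0.001], [-0.068, -0.998, 0.0], [0.001, -0.0, -1.0]]
force: [0.9, -0.6, 0.3]
opening: 0.134
finger_force: 39.3
t 23.1 tcp [0.4894 0.1029 0.0851] yaw -3.91 q6 1.73 -> shift [-0.   -6.2   0.01] turn -1.9
```

```bash
python3 -m creep '[[[0,-0.8,0,-0.3,0],[0,-2,0,-0.7,0],[0,-3.2,0,-1.1,0],[0,-4.4,0,-1.5,0],[0,-5.4,0,-1.9,0],[0,-6.2,0,-1.9,0],[0,-6.2,0,-1.9,0],[0,-6.2,0,-1.9,0],[0,-6.2,0,-1.9,0],[0,-6.2,0,-1.9,0]]]'
python3 - <<'E'
from fit import *
shot('wrist','w12');s0=state();z=load('w12')
a,p,s,k,m=fit('w12',5.6,(.5,.2585),.0,.03,.012,.07,.1)
P,c=cloud('w12');Q=P[(P[...,2]>.07)&(P[...,2]<.11)];t=np.array([np.cos(np.radians(a)),np.sin(np.radians(a))]);D=Q[:,:2]-s0['tool_pos'][:2];s=D@t;k=D@[-t[1],t[0]]
w=s[(abs(k)>.014)&(abs(k)<.024)&(s>.02)&(s<.08)];print('wing s',np.median(w),len(w))
go(.5216,.259,.0325,5.6)
E
```

```text
time: 23.98
tool_pos: [0.5003, 0.2541, 0.0847]
eef_rot: [[0.996, 0.095, -0.0], [0.095, -0.996, -0.0], [-0.0, 0.0, -1.0]]
force: [0.1, -0.0, -0.6]
opening: 0.133
finger_force: 39.3
yaw 5.62 p [0.5001 0.2553] ends [-0.0478  0.0923] width 0.022 zmax 0.1
wing s 0.04693908019726764 530
t 24.0 tcp [0.5003 0.254  0.0846] yaw 5.42 q6 1.84 -> shift [ 0.87 -0.12  2.08] turn -0.04
```

```bash
python3 -m creep '[[[0.3,-0.1,0,-0.04,0],[0.7,-0.12,0,-0.04,0],[0.87,-0.12,0.2,-0.04,0],[0.87,-0.12,0.6,-0.04,0],[0.87,-0.12,1,-0.04,0],[0.87,-0.12,1.3,-0.04,0],[0.87,-0.12,1.5,-0.04,0],[0.87,-0.12,1.6,-0.04,0],[0.87,-0.12,1.6,-0.04,0],[0.87,-0.12,1.6,-0.04,0]]]'
python3 -c "
from h import *
go(.5216,.259,.0325,5.6)"
```

```text
time: 24.87
tool_pos: [0.5217, 0.2601, 0.0444]
eef_rot: [[0.995, 0.099, -0.0], [0.099, -0.995, -0.0], [-0.0, 0.0, -1.0]]
force: [0.5, 0.2, -0.3]
opening: 0.137
finger_force: 39.3
t 24.9 tcp [0.5217 0.2601 0.0444] yaw 5.69 q6 1.83 -> shift [-0.01  0.04  0.48] turn 0.02
```

```bash
python3 -m creep '[[[0,0.04,0.1,0,0],[0,0.04,0.2,0,0],[0,0.04,0.3,0,0],[0,0.04,0.4,0,0],[0,0.04,0.48,0,0],[0,0.04,0.48,0,0],[0,0.04,0.48,0,0.15],[0,0.04,0.48,0,0.25],[0,0.04,0.48,0,0.3],[0,0.04,0.48,0,0.3]]]'
python3 -m creep '[[[0,0,-0.3,0,0.3],[0,0,-0.8,0,0.3],[0,0,-1.5,0,0.3],[-0.3,0,-2.1,0,0.3],[-1,0,-2.2,0,0.3],[-1.8,0,-2.2,0,0.3],[-2.6,0,-2.2,0,0.3],[-2.6,0,-2.2,0,0.3],[-2.6,0,-2.2,0,0.3],[-2.6,0,-2.2,0,0.3]]]'
python3 - <<'E'
from fit import *
shot('wrist','w13');z=load('w13');shot('top','top2')
a,p,s,k,m=fit('w13',5.6,(.5216,.259),-.015,.015,.009,.025,.05)
P,c=cloud('w13');t=np.array([np.cos(np.radians(5.6)),np.sin(np.radians(5.6))]);D=P[...,:2]-[.5216,.259];s=D@t;k=D@[-t[1],t[0]]
for x in (-.035,-.015,0,.015,.035): print(x,P[(abs(s-x)<.003)&(abs(k)<.008)][:,2].max().round(4))
w=s[(abs(k)>.014)&(abs(k)<.024)&(s>.035)&(s<.08)&(P[...,2]>.023)];print('wing s',np.median(w),len(w))
cv2.imwrite('pics/w13c.png',cv2.resize(z['p'][0:260,100:500,::-1],None,fx=1.9,fy=1.9,interpolation=cv2.INTER_CUBIC))
E
```

```text
time: 25.7
tool_pos: [0.5219, 0.2591, 0.0324]
eef_rot: [[0.995, 0.099, -0.0], [0.099, -0.995, -0.0], [-0.0, -0.0, -1.0]]
force: [-0.2, -0.1, 0.4]
opening: 0.302
finger_force: 0.0
time: 26.53
tool_pos: [0.458, 0.2529, 0.0879]
eef_rot: [[0.995, 0.099, 0.001], [0.099, -0.995, 0.0], [0.001, -0.0, -1.0]]
force: [0.9, 0.3, -0.3]
opening: 0.301
finger_force: 0.0
yaw 5.68 p [0.5215 0.26  ] ends [-0.0481  0.0795] width 0.0125 zmax 0.0353
-0.035 0.0347
-0.015 0.0348
0 0.0353
0.015 0.0351
0.035 0.0349
wing s 0.046159505844871385 288
```

View pics/w13c.png

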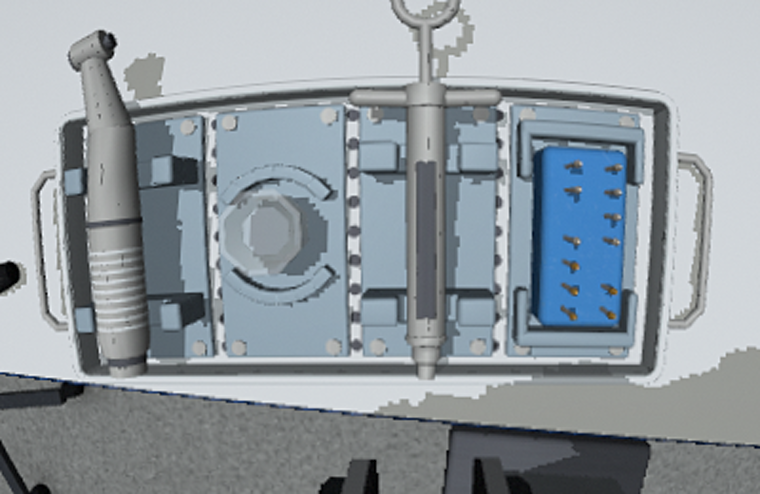

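All four items are seated: handpiece (115,240), dish (265,233), syringe (427,230), bur stand (580,240). One last check of the dish position and height.

Run:
```python
from h import *
z=load('w13');print(fp(z,100+264/1.9,233/1.9,.0285))
P,c=cloud('w13');m=np.hypot(P[...,0]-.5167,P[...,1]-.3142)<.017;print(np.percentile(P[m][:,2],[5,50,95,99]))
s=state();print(s['joint_velocities'].round(3),s['opening'])
```

```text
[0.5183 0.3142 0.0285]
[0.00610762 0.02019899 0.02900745 0.0298336 ]
[-0.002  0.002  0.004 -0.001  0.001  0.   ] 0.3026120360795791
```

```bash
python3 -c "
from rig import close_job
print(close_job())"
```

```text
the job is handed in; nothing more can be done
None
```

The tray is loaded and the job handed in at about 27 s of the 115 s: handpiece, cartridge syringe, bur stand and dish each measured within about 3 mm of centre and level in place, the straight handpiece and plastic syringe were never gripped or touched, and no verdict came back.

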